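# Weighted print at the bottom of the carton

### The job

Three violet printed drums look exactly alike, but one has a steel slug inside and is much heavier than the two hollow ones. Heft them to find the heavy one, stand it upright on the floor of the open carton first, then stand one of the hollow drums squarely on top of it; set them down, do not drop them. The other hollow drum stays behind, standing on the bench outside the carton.

Things in the scene. Friction and masses are not known exactly. Their poses are not given: they have to be found in the camera images.
- drum_a: One of three identical-looking violet 3D-printed drums: an upright cylinder, 56 mm diameter, 40 mm high, finely ribbed side, flat ends, paler disc on top. Origin at the centre of its underside, z up its axis. One of the three weighs 0.44 to 0.60 kg, the other two 0.12 to 0.18 kg each; only lifting tells which. All start standing on the bench. A grip of about 25 N holds them.
- drum_b: Another of the three identical-looking violet drums; same size, origin and axes as drum_a. Its weight is to be found by lifting.
- drum_c: Another of the three identical-looking violet drums; same size, origin and axes as drum_a. Its weight is to be found by lifting.
- carton: Low open-topped white card tray carton, empty, fixed to the bench. Outside 168 x 168 mm, 50 mm high; walls and floor 4 mm thick (inside 160 x 160 mm, inner floor 4 mm above the bench). Origin at the centre of its underside; x and y along its sides, z up. A drum on its floor has its top 44 mm above the bench; a second one on top stands out of the carton.

How it is judged:
On the way, in this order (a step that is already met when the one before it is completed fails the run):
1. a drum has been lifted clear of the bench (height (world z) of any of drum_a, drum_b, drum_c above 0.02 m), for 0.2 s.
2. the heavy drum (it bears on the carton with over 3 N) stands released on the carton's floor, with no other drum in or over the carton (((horizontal distance between drum_a and carton below 0.085 m and z of drum_a in the frame of carton below 0.012 m and angle between drum_a's own z axis and vertical below 0.17 rad and contact force between drum_a and carton above 3 N and contact force between drum_a and the fingers below 0.1 N and horizontal distance between each of drum_b, drum_c and carton above 0.1 m) or (horizontal distance between drum_b and carton below 0.085 m and z of drum_b in the frame of carton below 0.012 m and angle between drum_b's own z axis and vertical below 0.17 rad and contact force between drum_b and carton above 3 N and contact force between drum_b and the fingers below 0.1 N and horizontal distance between each of drum_a, drum_c and carton above 0.1 m) or (horizontal distance between drum_c and carton below 0.085 m and z of drum_c in the frame of carton below 0.012 m and angle between drum_c's own z axis and vertical below 0.17 rad and contact force between drum_c and carton above 3 N and contact force between drum_c and the fingers below 0.1 N and horizontal distance between each of drum_a, drum_b and carton above 0.1 m))), for 0.2 s.
At the end, for the whole second after the job is handed in: The heavy drum stands on the carton's floor and a hollow one (bearing on it with under 3 N; both together bear on the carton with over 4.2 N) on top, centred within 15 mm; the third drum stands on the bench outside the carton; all upright within 10 degrees and at rest (angle between each of drum_a, drum_b, drum_c's own z axis and vertical below 0.17 rad and linear speed of each of drum_a, drum_b, drum_c below 0.02 m/s and ((horizontal distance between drum_a and carton below 0.085 m and z of drum_a in the frame of carton below 0.012 m and contact force between drum_a and carton above 4.2 N and ((horizontal distance between drum_b and drum_a below 0.015 m and z of drum_b in the frame of drum_a between 0.034 and 0.046 m and contact force between drum_b and drum_a below 3 N and horizontal distance between drum_c and carton above 0.1 m and height (world z) of drum_c between -0.01 and 0.01 m) or (horizontal distance between drum_c and drum_a below 0.015 m and z of drum_c in the frame of drum_a between 0.034 and 0.046 m and contact force between drum_c and drum_a below 3 N and horizontal distance between drum_b and carton above 0.1 m and height (world z) of drum_b between -0.01 and 0.01 m))) or (horizontal distance between drum_b and carton below 0.085 m and z of drum_b in the frame of carton below 0.012 m and contact force between drum_b and carton above 4.2 N and ((horizontal distance between drum_a and drum_b below 0.015 m and z of drum_a in the frame of drum_b between 0.034 and 0.046 m and contact force between drum_a and drum_b below 3 N and horizontal distance between drum_c and carton above 0.1 m and height (world z) of drum_c between -0.01 and 0.01 m) or (horizontal distance between drum_c and drum_b below 0.015 m and z of drum_c in the frame of drum_b between 0.034 and 0.046 m and contact force between drum_c and drum_b below 3 N and horizontal distance between drum_a and carton above 0.1 m and height (world z) of drum_a between -0.01 and 0.01 m))) or (horizontal distance between drum_c and carton below 0.085 m and z of drum_c in the frame of carton below 0.012 m and contact force between drum_c and carton above 4.2 N and ((horizontal distance between drum_a and drum_c below 0.015 m and z of drum_a in the frame of drum_c between 0.034 and 0.046 m and contact force between drum_a and drum_c below 3 N and horizontal distance between drum_b and carton above 0.1 m and height (world z) of drum_b between -0.01 and 0.01 m) or (horizontal distance between drum_b and drum_c below 0.015 m and z of drum_b in the frame of drum_c between 0.034 and 0.046 m and contact force between drum_b and drum_c below 3 N and horizontal distance between drum_a and carton above 0.1 m and height (world z) of drum_a between -0.01 and 0.01 m))))); the robot touches nothing.
It fails at once if a drum is let fall into the carton (more than about 20 mm of free fall) ((horizontal distance between drum_a and carton below 0.1 m and contact force between drum_a and the fingers below 0.1 N and linear speed of drum_a above 0.45 m/s) or (horizontal distance between drum_b and carton below 0.1 m and contact force between drum_b and the fingers below 0.1 N and linear speed of drum_b above 0.45 m/s) or (horizontal distance between drum_c and carton below 0.1 m and contact force between drum_c and the fingers below 0.1 N and linear speed of drum_c above 0.45 m/s)).
It also fails if it takes over 70 s, if anything falls off the work surface, if the arm or the gripper's body presses on something with over 40 N, if the wrist force passes 120 N, or if a joint passes its speed limit or range.

### The arm

A 6-joint arm with a two-finger parallel gripper is mounted at the origin on the work surface. World frame = base frame: x ahead of the robot, y to its left, z up, the work surface at z = 0. Lengths are in m, angles in rad, forces in N, time in s.
With the tool pointing down it reaches from about 0.325 to 0.9 m from the base axis. Payload 6.1 kg.
Tool frame: the origin (TCP) lies where the fingers leave the gripper's body, on its centre line; the fingertips stand r.tip_reach ahead of it and the grasp point (between the pads) lies 51 mm ahead of it (r.tip_reach is the distance from the TCP to the fingertips, in m); z points along the fingers, y is the line along which they close (so a half turn about z gives the same grasp; the last joint's range is limited). The gripper opens to 87 mm and grips with 3 to 60 N. Pads are 19 mm wide; open, the fingers measure 117 mm over their backs; the gripper's body (75 mm by 190 mm) begins 51 mm behind the grasp point.
Start: joints at [1.144, 0.22, 1.526, -0, 1.395, -0.126], TCP at [0.185, 0.597, 0.292] pointing down, gripper open.
Joint ranges: [-2.98, 2.98], [-0.91, 2.08], [0.09, 2.57], [-1.24, 4.39], [0.2, 2.65], [-2.68, 2.68]. Speed limits (rad/s): [2.57, 2.57, 3.01, 3.14, 3.14, 3.14].

### API

Orientations are given as a unit quaternion [w, x, y, z].
In Python, from cell import r gives the robot as it stands.
- The arm moves only by the tool drive_effector, called after "Request:" by a JSON object that holds its "api" and its "payload", one argument or row to a line. Schema: {"type":"object","properties":{"deltas":{"type":"object","properties":{"steps":{"type":"array","items":{"type":"array","items":{"type":"number"},"minItems":7,"maxItems":7},"minItems":1,"maxItems":5}},"additionalProperties":false,"required":["steps"]},"squeeze":{"type":"number"},"only":{"type":"string"},"quiet":{"type":"boolean"},"lines":{"type":"string"}},"required":["deltas"],"additionalProperties":false}. deltas is an object whose key "steps" holds a list of rows, 1 to 5 of them, each of 7 numbers: dx, dy, dz in cm, then a rotation vector rx, ry, rz in units of 0.05 rad, then the opening from 0.0 (shut) to 1.0 (fully open); each row shifts and turns the commanded pose from where the row before left it, along the tool's axes as they then stand; what a row does not reach is not made up. A row lasts 1/8 s, in which the tool goes at most 0.0625 m and 0.188 rad, less where a joint would pass 70% of its speed; a pose out of reach is approached as far as the arm can. The fingers move at their own pace and stop on an object; squeeze is the grip in N (left out, the last holds). Time passes only in rows, so rows that do not move let the fingers close. The tool returns the time, the measured TCP pose, the force, the opening and the grip force at its end. only (a regular expression) keeps the lines of the reply that match it, lines (a string "A,B") keeps lines A to B, and quiet returns only ok. Input that does not fit is refused with a message, and nothing moves.
- r.read_state(): the state, without advancing time (a new reading comes with each control period).
- r.grab_frame(name): name is "side" or "top"; returns the picture (400x640x3 uint8, red, green, blue); there is no depth.
- r.camera_model(name): a dict with "fx", "fy", "cx", "cy" (pixels), "D" ([k1, k2, p1, p2, k3] as OpenCV has them; the pictures are not rectified), "R" (3x3) and "t" (3): a world point X has camera coordinates R X + t. Camera axes: x right, y down, z forward; pixel columns grow to the right and rows downward; lengths in m; the calibration is good to about 2 mm. A picture is of the moment at which its call begins. camera_model takes no time and is no camera call.
- r.finish_job(): hands the job in; it is judged then, once.
The state is a dict: "time": time; "joint_pos": joint angles; "joint_vel": joint speeds; "tau": joint torques, N m; "tcp_pos": TCP position; "eef_rot": TCP orientation; "force": force on the tool from outside, world axes, zero at the start; "torque": the same for the moment, N m; "width": opening from 0.0 (shut) to 1.0 (fully open); "gripper_force": force on a finger pad.
Only numpy, scipy, OpenCV 4.12 (cv2) and the standard library are available. Lean on these libraries where they do the work, as an engineer would, in place of code of your own. Each camera call takes 0.05 s, during which the arm holds its last target. There are 200 camera calls.

## Working session

There is one attempt and no reset: what is moved stays moved. The work goes in short steps, Python scripts to look and compute and a tool call to move; the robot and the scene stay as the last step left them, time stands still between calls to the robot, and variables do not carry over. Pictures are saved under pics/ and viewed, at most 10 in all, crops included, and the job is handed in when it is done.

```bash
ls; mkdir -p pics
```

Run:
```python
from cell import r
import cv2
for n in("side","top"):
    im=r.grab_frame(n);cv2.imwrite(f"pics/{n}0.png",im[:,:,::-1]);m=r.camera_model(n);print(n,m)
s=r.read_state();print(s,r.tip_reach)
```

```text
cell.py
pics
side {'fx': 384.0806503777204, 'fy': 384.0806503777204, 'cx': 311.83852382395963, 'cy': 200.3186974333824, 'D': array([0.02676953, 0.        , 0.        , 0.        , 0.        ]), 'R': array([[-0.99183668, -0.12676829, -0.01377699],
       [-0.08008917,  0.70337726, -0.70629042],
       [ 0.09922565, -0.69942135, -0.70778813]]), 't': array([0.54733828, 0.08588513, 0.85766343])}
top {'fx': 447.15839201746206, 'fy': 447.15839201746206, 'cx': 320.4123064558911, 'cy': 204.2763499932072, 'D': array([-0.05013731,  0.        ,  0.        ,  0.        ,  0.        ]), 'R': array([[ 9.90955621e-03, -9.99950730e-01,  5.82257657e-04],
       [-9.96496557e-01, -9.92367999e-03, -8.30429595e-02],
       [ 8.30446461e-02,  2.42701125e-04, -9.96545798e-01]]), 't': array([-0.01877513,  0.55379642,  0.94451227])}
{'time': 0.1, 'joint_pos': array([ 1.14390567e+00,  2.21190563e-01,  1.52749479e+00, -3.18581351e-06,
        1.39472575e+00, -1.26082919e-01]), 'joint_vel': array([ 0.0007244 , -0.00254045, -0.00337936, -0.00100531,  0.00040121,
        0.0010607 ]), 'tau': array([ 1.03245773e-03, -4.95950139e+01, -3.88516009e+01,  7.03234551e-02,
        5.16169367e-02, -1.76132875e-05]), 'tcp_pos': array([0.18499104, 0.59652967, 0.29122074]), 'eef_rot': array([-2.46689977e-04,  1.49837114e-01,  9.88710277e-01, -8.75122549e-04]), 'force': array([ 0.86256484,  0.07378208, -0.04819714]), 'torque': array([-0.03988174, -0.01880071, -0.03691884]), 'gripper_force': 0.0, 'width': 0.9977334920726987} 0.0697
```

View pics/top0.png

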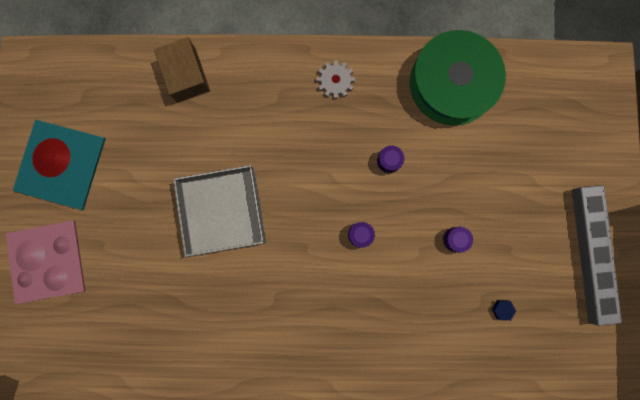

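View pics/side0.png

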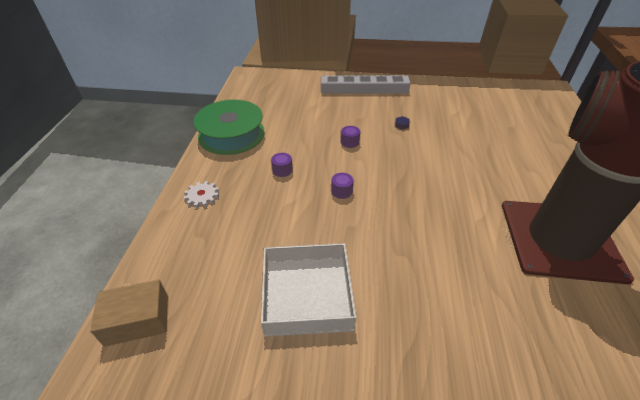

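The top view shows drums at about (391,159), (361,235) and (458,240), with the carton centred near (219,212). In the side view the drums are at (282,163), (343,185) and (350,136), and the carton spans (262-354, 245-335).

Create h.py:
```python
import numpy as np,cv2
from cell import r
from scipy.optimize import least_squares
def P(n,X):
    m=r.camera_model(n);K=np.array([[m['fx'],0,m['cx']],[0,m['fy'],m['cy']],[0,0,1]])
    return cv2.projectPoints(np.atleast_2d(np.array(X,float)),cv2.Rodrigues(m['R'])[0],m['t'],K,m['D'])[0][:,0]
def tri(a,b):
    s=least_squares(lambda X:np.r_[P("top",X)[0]-a,P("side",X)[0]-b],[.5,0,.04]);return s.x,np.abs(s.fun).max()
def pale(im):
    h=cv2.cvtColor(im,cv2.COLOR_RGB2HSV);m=cv2.inRange(h,(125,90,30),(155,255,255))
    n,l,st,c=cv2.connectedComponentsWithStats(m);out=[]
    for i in range(1,n):
        if st[i,4]<60: continue
        v=h[...,2][l==i];t,_=cv2.threshold(v.reshape(-1,1),0,255,cv2.THRESH_OTSU)
        q=((l==i)&(h[...,2]>t)).astype(np.uint8)
        n2,l2,s2,c2=cv2.connectedComponentsWithStats(q);k=1+s2[1:,4].argmax()
        out.append((c2[k],s2[k],c[i],st[i]))
    return out
```

Run:
```python
from h import *
import itertools
f={n:r.grab_frame(n) for n in("top","side")}
p={n:pale(f[n]) for n in f}
for n in p:
    for q in p[n]:print(n,q[0].round(1),q[1],q[2].round(1),q[3])
for a in p['top']:
    best=min((tri(a[0],b[0])for b in p['side']),key=lambda z:z[1]);print(best[0].round(4),best[1].round(2))
    # full outline fit against cylinder silhouette in both views
vis=[]
for n,(x0,y0,x1,y1) in {"top":(165,160,275,262),"side":(250,235,365,340)}.items():
    vis.append(cv2.resize(f[n][y0:y1,x0:x1],(400,400*(y1-y0)//(x1-x0)),interpolation=cv2.INTER_CUBIC))
h=max(v.shape[0]for v in vis);vis=[cv2.copyMakeBorder(v,0,h-v.shape[0],0,0,0)for v in vis]
cv2.imwrite("pics/c.png",np.hstack(vis)[:,:,::-1])
```

```text
top [391.5 157.5] [380 146  24  24 462] [390.8 158. ] [378 146  26  25 506]
top [361.6 234.3] [354 226  17  17 216] [361.  234.4] [348 222  27  26 515]
top [460.3 239.1] [448 227  25  25 470] [459.3 239.2] [447 227  26  25 527]
side [350.3 130.6] [342 126  18  10 146] [350.3 131.3] [342 126  18  12 169]
side [280.8 158.4] [275 155  13   8  87] [281.  159.1] [272 153  20  14 210]
side [342.1 179.2] [335 175  15  10 108] [341.9 179.9] [332 173  21  15 252]
[ 0.655  -0.1653  0.0387] 0.11
[ 0.4893 -0.1012  0.0393] 0.18
[ 0.4811 -0.3118  0.038 ] 0.2
```

View pics/c.png

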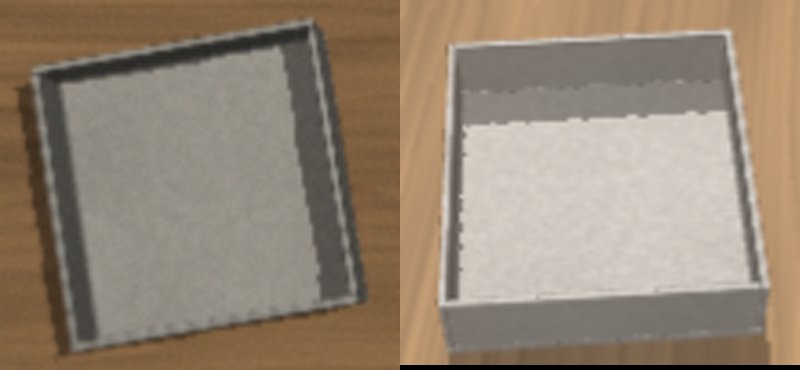

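The crops show all four rim corners of the carton in both views. Next I'll triangulate those corners.

Run:
```python
from h import *
T=[(33,68),(314,20),(357,297),(72,350)];S=[(40,305),(49,45),(330,32),(368,288)]
st=400/110;ss=400/115;X=[]
for a,b in zip(T,S):
    a=(np.array(a)+.5)/st-.5+(165,160);b=(np.array(b)+.5)/ss-.5+(250,235)
    x,e=tri(a,b);X.append(x);print(x.round(4),e.round(2))
X=np.array(X);print(X.mean(0),[np.linalg.norm(X[i]-X[i-1])for i in range(4)])
d=X[1]-X[0]+X[2]-X[3];print("angle of -y side",np.degrees(np.arctan2(d[1],d[0])))
s=r.read_state();q=s['eef_rot']
from scipy.spatial.transform import Rotation as R
print(R.from_quat(q,scalar_first=True).as_matrix().round(3))
```

```text
[0.603  0.2991 0.0493] 0.49
[0.6341 0.1354 0.0465] 0.05
[0.471  0.1067 0.0469] 0.85
[0.4398 0.2705 0.0496] 0.31
[0.53694975 0.20292629 0.04809577] [np.float64(0.16569046191697842), np.float64(0.166659047999031), np.float64(0.16554469291481017), np.float64(0.1666932835323523)]
angle of -y side -79.22232305307874
[[-0.955  0.296 -0.   ]
 [ 0.296  0.955 -0.001]
 [ 0.    -0.001 -1.   ]]
```
Carton center (0.537,0.203), sides rotated ~10.4°. 

The rows are not in the units I measure in: shifts go in cm and turns go in units of 0.05 rad. I convert before sending: -0.0385 m is -3.85, 0.008 m is 0.8.

Request:
{"api": "drive_effector", "payload": {
  "deltas": {"steps":[[-3.3, -3.85, 0.8, 0, 0, 0, 1], [-3.3, -3.85, 0.8, 0, 0, 0, 1], [-3.3, -3.85, 0.8, 0, 0, 0, 1], [-3.3, -3.85, 0.8, 0, 0, 0, 1], [-3.3, -3.85, 0.8, 0, 0, 0, 1]]},
  "squeeze": 25
}}

```text
time: 0.82
tcp_pos: [0.2861, 0.3627, 0.2519]
eef_rot: [0.0, 0.15, 0.989, 0.0]
force: [0.4, 1.0, -0.2]
width: 0.998
gripper_force: 0.0
```

Request:
{"api": "drive_effector", "payload": {
  "deltas": {"steps":[[-3.3, -3.85, 0.8, 0, 0, 0, 1], [-3.3, -3.85, 0.8, 0, 0, 0, 1], [-3.3, -3.85, 0.8, 0, 0, 0, 1], [-3.3, -3.85, 0.8, 0, 0, 0, 1], [-3.3, -3.85, 0.8, 0, 0, 0, 1]]}
}}

```text
time: 1.45
tcp_pos: [0.3867, 0.1299, 0.2122]
eef_rot: [0.0, 0.15, 0.989, 0.0]
force: [0.8, 0.7, -0.6]
width: 0.996
gripper_force: 0.0
```

Request:
{"api": "drive_effector", "payload": {
  "deltas": {"steps":[[-3.3, -3.85, 0.8, 0, 0, 0, 1], [-3.3, -3.85, 0.8, 0, 0, 0, 1], [-3.3, -3.85, 0.8, 0, 0, 0, 1], [-3.3, -3.85, 0.8, 0, 0, 0, 1], [-3.3, -3.85, 0.8, 0, 0, 0, 1]]}
}}

```text
time: 2.08
tcp_pos: [0.4873, -0.103, 0.172]
eef_rot: [0.0, 0.15, 0.989, 0.0]
force: [0.6, 0.2, 0.5]
width: 1.007
gripper_force: 0.0
```

Create go.py:
```python
import sys;from h import *
from scipy.spatial.transform import Rotation as R
s=r.read_state();t=np.array(eval(sys.argv[1]))
M=R.from_quat(s['eef_rot'],scalar_first=True)
print(s['time'],s['tcp_pos'].round(4),"tool delta",M.inv().apply(t-s['tcp_pos']).round(4),"F",s['force'].round(2),"x_t",M.as_matrix()[:,0].round(3),"z_t",M.as_matrix()[:,2].round(3),"w",round(s['width'],3))
```

```bash
python3 go.py '[.4893,-.1012,.075]'
```

```text
2.075 [ 0.4873 -0.103   0.172 ] tool delta [-0.0013  0.0023  0.097 ] F [0.56 0.18 0.55] x_t [-0.955  0.297 -0.   ] z_t [ 0.  0. -1.] w 1.007
```

Request:
{"api": "drive_effector", "payload": {
  "deltas": {"steps":[[-0.1, 0.2, 4, 0, 0, 0, 1], [0, 0, 3.7, 0, 0, 0, 1], [0, 0, 2, 0, 0, 0, 1], [0, 0, 0, 0, 0, 0, 1], [0, 0, 0, 0, 0, 0, 0.55]]}
}}

```text
time: 2.7
tcp_pos: [0.489, -0.0999, 0.0761]
eef_rot: [0.001, 0.15, 0.989, -0.0]
force: [0.1, 0.4, 0.2]
width: 0.951
gripper_force: 0.0
```

Request:
{"api": "drive_effector", "payload": {
  "deltas": {"steps":[[0, 0, 0, 0, 0, 0, 0.4], [0, 0, 0, 0, 0, 0, 0.4], [0, 0, 0, 0, 0, 0, 0.4], [0, 0, 0, 0, 0, 0, 0.4]]},
  "squeeze": 25
}}

```text
time: 3.2
tcp_pos: [0.4888, -0.1001, 0.0759]
eef_rot: [0.0, 0.15, 0.989, -0.0]
force: [-1.2, -2.0, 5.6]
width: 0.639
gripper_force: 25.0
```

Request:
{"api": "drive_effector", "payload": {
  "deltas": {"steps":[[0, 0, -2, 0, 0, 0, 0.4], [0, 0, -3, 0, 0, 0, 0.4], [0, 0, -2, 0, 0, 0, 0.4], [0, 0, 0, 0, 0, 0, 0.4], [0, 0, 0, 0, 0, 0, 0.4]]}
}}

```text
time: 3.82
tcp_pos: [0.4873, -0.0992, 0.1436]
eef_rot: [-0.001, 0.15, 0.989, 0.0]
force: [-0.5, -0.3, -5.6]
width: 0.635
gripper_force: 25.0
```

Request:
{"api": "drive_effector", "payload": {
  "deltas": {"steps":[[0, 0, 0, 0, 0, 0, 0.4], [0, 0, 0, 0, 0, 0, 0.4]]}
}}

```text
time: 4.08
tcp_pos: [0.4878, -0.0994, 0.1442]
eef_rot: [-0.001, 0.15, 0.989, 0.0]
force: [-0.7, 1.3, -5.6]
width: 0.637
gripper_force: 25.0
```

The first drum pulls down with about 5.6 N, so it's the heavy one. I'll carry it to the carton.

Scaled: 0.007 m is 0.7, 0.055 m is 5.5.

Request:
{"api": "drive_effector", "payload": {
  "deltas": {"steps":[[0, 2, -2, 0, 0, 0, 0.4], [0.7, 5, 0, 0, 0, 0, 0.4], [0.9, 5.5, 0, 0, 0, 0, 0.4], [0.9, 5.5, 0, 0, 0, 0, 0.4], [0.9, 5.5, 0, 0, 0, 0, 0.4]]}
}}

```text
time: 4.7
tcp_pos: [0.5255, 0.1365, 0.1649]
eef_rot: [-0.0, 0.15, 0.989, -0.0]
force: [0.5, 0.4, -6.5]
width: 0.638
gripper_force: 25.0
```

Request:
{"api": "drive_effector", "payload": {
  "deltas": {"steps":[[0.7, 4.5, 0, 0, 0, 0, 0.4], [0, 2, 0, 0, 0, 0, 0.4], [0, 0, 0, 0, 0, 0, 0.4]]}
}}

```text
time: 5.08
tcp_pos: [0.5382, 0.1999, 0.1647]
eef_rot: [-0.0, 0.149, 0.989, -0.0]
force: [-0.3, -0.7, -5.9]
width: 0.638
gripper_force: 25.0
```

```bash
python3 go.py '[.537,.203,.080]'
```

```text
5.075 [0.5382 0.1999 0.1647] tool delta [0.002  0.0027 0.0847] F [-0.34 -0.68 -5.94] x_t [-0.956  0.294  0.   ] z_t [-0. -0. -1.] w 0.638
```

Request:
{"api": "drive_effector", "payload": {
  "deltas": {"steps":[[0.2, 0.3, 4, 0, 0, 0, 0.4], [0, 0, 3, 0, 0, 0, 0.4], [0, 0, 1, 0, 0, 0, 0.4], [0, 0, 0.3, 0, 0, 0, 0.4], [0, 0, 0, 0, 0, 0, 0.4]]}
}}

```text
time: 5.7
tcp_pos: [0.5381, 0.2022, 0.0834]
eef_rot: [0.001, 0.15, 0.989, 0.0]
force: [-0.1, 0.7, -6.4]
width: 0.638
gripper_force: 25.0
```

```bash
python3 go.py '[.537,.203,.080]'
```

```text
5.7 [0.5381 0.2022 0.0834] tool delta [0.0013 0.0004 0.0034] F [-0.11  0.69 -6.37] x_t [-0.955  0.297 -0.002] z_t [ 0.002  0.    -1.   ] w 0.638
```

Scaled: 0.002 m is 0.2, 0.001 m is 0.1.

Request:
{"api": "drive_effector", "payload": {
  "deltas": {"steps":[[0, 0, 0.2, 0, 0, 0, 0.4], [0, 0, 0.1, 0, 0, 0, 0.4], [0, 0, 0, 0, 0, 0, 0.4]]}
}}

```text
time: 6.08
tcp_pos: [0.5376, 0.2026, 0.08]
eef_rot: [0.001, 0.15, 0.989, 0.0]
force: [-0.5, -0.3, -1.9]
width: 0.638
gripper_force: 25.0
```

Request:
{"api": "drive_effector", "payload": {
  "deltas": {"steps":[[0, 0, 0.1, 0, 0, 0, 0.4], [0, 0, 0, 0, 0, 0, 0.4]]}
}}

```text
time: 6.32
tcp_pos: [0.5377, 0.2026, 0.0799]
eef_rot: [0.0, 0.15, 0.989, 0.0]
force: [-4.2, -0.1, 8.0]
width: 0.639
gripper_force: 25.0
```

Request:
{"api": "drive_effector", "payload": {
  "deltas": {"steps":[[0, 0, 0, 0, 0, 0, 1], [0, 0, 0, 0, 0, 0, 1], [0, 0, 0, 0, 0, 0, 1], [0, 0, 0, 0, 0, 0, 1]]}
}}

```text
time: 6.82
tcp_pos: [0.5372, 0.2025, 0.0782]
eef_rot: [0.0, 0.15, 0.989, 0.0]
force: [0.1, 0.7, -0.2]
width: 0.967
gripper_force: 0.0
```

Request:
{"api": "drive_effector", "payload": {
  "deltas": {"steps":[[0, 0, -2, 0, 0, 0, 1], [0, 0, -5, 0, 0, 0, 1], [0, 0, -5, 0, 0, 0, 1], [0, -6, 0, 0, 0, 0, 1], [0, -6, 0, 0, 0, 0, 1]]}
}}

```text
time: 7.45
tcp_pos: [0.502, 0.0871, 0.201]
eef_rot: [0.002, 0.149, 0.989, 0.0]
force: [0.3, -0.5, -0.4]
width: 0.998
gripper_force: 0.0
```

Request:
{"api": "drive_effector", "payload": {
  "deltas": {"steps":[[0, -6, 0, 0, 0, 0, 1], [0, -6, 0, 0, 0, 0, 1], [0, -6, 0, 0, 0, 0, 1]]}
}}

```text
time: 7.82
tcp_pos: [0.4479, -0.0858, 0.2]
eef_rot: [0.001, 0.15, 0.989, -0.0]
force: [1.0, 0.1, 0.3]
width: 1.001
gripper_force: 0.0
```

```bash
python3 go.py '[.655,-.1653,.076]'
```

Run:
```python
from h import *
f={n:r.grab_frame(n) for n in("top","side")}
for n in f:
    cv2.imwrite(f"pics/{n}1.png",f[n][:,:,::-1])
p={n:pale(f[n]) for n in f}
for a in p['top']:
    for b in p['side']:
        x,e=tri(a[0],b[0])
        if e<2: print(x.round(4),e.round(2),a[1],b[1])
```

```text
7.825 [ 0.4479 -0.0858  0.2   ] tool delta [-0.221  -0.0146  0.1246] F [1.05 0.13 0.33] x_t [-0.955  0.296 -0.003] z_t [ 0.003 -0.001 -1.   ] w 1.001
[ 0.6548 -0.165   0.0391] 0.14 [380 146  24  24 466] [275 155  13   8  88]
[0.5386 0.2027 0.0444] 0.21 [206 197  25  26 486] [297 274  18  15 211]
```

View pics/top1.png

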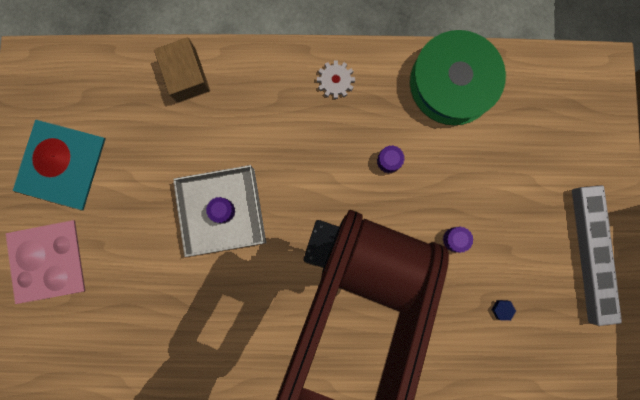

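The heavy drum stands centred in the carton at (0.539, 0.203), with its top at 44 mm (pixel 219,210). Next I'll fetch the hollow drum at (391,158).

Scaled: -0.055 m is -5.5, 0.02 m is 2.

Request:
{"api": "drive_effector", "payload": {
  "deltas": {"steps":[[-5.5, -0.4, 1, 0, 0, 0, 1], [-5.5, -0.4, 1, 0, 0, 0, 1], [-5.5, -0.4, 1, 0, 0, 0, 1], [-5.5, -0.3, 2, 0, 0, 0, 1], [0, 0, 0, 0, 0, 0, 1]]}
}}

```text
time: 8.55
tcp_pos: [0.6549, -0.1633, 0.1437]
eef_rot: [-0.003, 0.15, 0.989, 0.001]
force: [-1.3, 0.6, -0.0]
width: 0.998
gripper_force: 0.0
```

```bash
python3 go.py '[.655,-.1653,.076]'
```

```text
8.55 [ 0.6549 -0.1633  0.1437] tool delta [-0.0011 -0.0019  0.0676] F [-1.31  0.58 -0.02] x_t [-0.955  0.296  0.006] z_t [-0.005  0.002 -1.   ] w 0.998
```

Scaled: 0.04 m is 4, 0.02 m is 2.

Request:
{"api": "drive_effector", "payload": {
  "deltas": {"steps":[[-0.1, -0.2, 4, 0, 0, 0, 1], [0, 0, 2, 0, 0, 0, 1], [0, 0, 0.8, 0, 0, 0, 1], [0, 0, 0, 0, 0, 0, 1]]}
}}

```text
time: 9.05
tcp_pos: [0.6543, -0.1655, 0.0811]
eef_rot: [0.0, 0.15, 0.989, -0.0]
force: [0.6, -0.3, -0.1]
width: 1.001
gripper_force: 0.0
```

```bash
python3 go.py '[.655,-.1653,.076]'
```

```text
9.05 [ 0.6543 -0.1655  0.0811] tool delta [-0.0006  0.0004  0.0051] F [ 0.62 -0.34 -0.13] x_t [-0.955  0.296 -0.   ] z_t [ 0. -0. -1.] w 1.001
```

Request:
{"api": "drive_effector", "payload": {
  "deltas": {"steps":[[0, 0, 0, 0, 0, 0, 0.4], [0, 0, 0, 0, 0, 0, 0.4], [0, 0, 0, 0, 0, 0, 0.4], [0, 0, 0, 0, 0, 0, 0.4], [0, 0, 0, 0, 0, 0, 0.4]]},
  "squeeze": 25
}}

```text
time: 9.68
tcp_pos: [0.6544, -0.1658, 0.0805]
eef_rot: [0.0, 0.15, 0.989, 0.0]
force: [-0.2, 0.5, 2.2]
width: 0.637
gripper_force: 25.0
```

```bash
python3 go.py '[.655,-.1653,.076]'
```

```text
9.675 [ 0.6544 -0.1658  0.0805] tool delta [-0.0004  0.0007  0.0045] F [-0.23  0.48  2.24] x_t [-0.955  0.296 -0.   ] z_t [ 0. -0. -1.] w 0.637
```

Request:
{"api": "drive_effector", "payload": {
  "deltas": {"steps":[[0, 0, -2, 0, 0, 0, 0.4], [0, 0, -5, 0, 0, 0, 0.4], [0, 0, -3, 0, 0, 0, 0.4], [0, 0, 0, 0, 0, 0, 0.4], [0, 0, 0, 0, 0, 0, 0.4]]}
}}

```text
time: 10.3
tcp_pos: [0.6536, -0.1656, 0.1795]
eef_rot: [-0.001, 0.15, 0.989, 0.0]
force: [-0.2, -0.4, -2.5]
width: 0.633
gripper_force: 25.0
```

```bash
python3 go.py '[.538,.203,.17]'
```

```text
10.3 [ 0.6536 -0.1656  0.1795] tool delta [0.2197 0.3178 0.0098] F [-0.17 -0.37 -2.51] x_t [-0.955  0.296  0.001] z_t [-0.001  0.    -1.   ] w 0.633
```

Request:
{"api": "drive_effector", "payload": {
  "deltas": {"steps":[[2, 3, 0, 0, 0, 0, 0.4], [3.3, 4.8, 0, 0, 0, 0, 0.4], [3.5, 5.1, 0, 0, 0, 0, 0.4], [3.5, 5.1, 0, 0, 0, 0, 0.4], [3.5, 5.1, 0, 0, 0, 0, 0.4]]}
}}

```text
time: 10.92
tcp_pos: [0.5696, 0.1033, 0.178]
eef_rot: [-0.002, 0.15, 0.989, -0.0]
force: [1.5, 1.0, -1.5]
width: 0.637
gripper_force: 25.0
```

Request:
{"api": "drive_effector", "payload": {
  "deltas": {"steps":[[3.3, 4.8, 0, 0, 0, 0, 0.4], [2, 3, 0, 0, 0, 0, 0.4], [0.8, 0.8, 0, 0, 0, 0, 0.4], [0, 0, 0, 0, 0, 0, 0.4], [0, 0, 0, 0, 0, 0, 0.4]]}
}}

```text
time: 11.55
tcp_pos: [0.5392, 0.2006, 0.1797]
eef_rot: [-0.0, 0.15, 0.989, -0.0]
force: [0.4, -0.5, -1.4]
width: 0.637
gripper_force: 25.0
```

```bash
python3 go.py '[.5376,.2026,.1245]'
```

```text
11.55 [0.5392 0.2006 0.1797] tool delta [0.0021 0.0015 0.0552] F [ 0.39 -0.47 -1.36] x_t [-0.955  0.297  0.   ] z_t [-0.001 -0.001 -1.   ] w 0.637
```

Scaled: 0.03 m is 3, 0.015 m is 1.5.

Request:
{"api": "drive_effector", "payload": {
  "deltas": {"steps":[[0.2, 0.2, 3, 0, 0, 0, 0.4], [0, 0, 1.5, 0, 0, 0, 0.4], [0, 0, 0.6, 0, 0, 0, 0.4], [0, 0, 0, 0, 0, 0, 0.4], [0, 0, 0, 0, 0, 0, 0.4]]}
}}

```text
time: 12.18
tcp_pos: [0.5384, 0.2044, 0.1301]
eef_rot: [0.001, 0.15, 0.989, 0.0]
force: [0.4, -0.4, -0.8]
width: 0.634
gripper_force: 25.0
```

```bash
python3 go.py '[.5376,.2026,.1245]'
```

```text
12.175 [0.5384 0.2044 0.1301] tool delta [ 0.0002 -0.0019  0.0056] F [ 0.44 -0.44 -0.81] x_t [-0.955  0.296 -0.001] z_t [ 0.001  0.    -1.   ] w 0.634
```

Request:
{"api": "drive_effector", "payload": {
  "deltas": {"steps":[[0, 0, 0.2, 0, 0, 0, 0.4], [0, 0, 0, 0, 0, 0, 0.4], [0, 0, 0.1, 0, 0, 0, 0.4], [0, 0, 0, 0, 0, 0, 0.4]]}
}}

```text
time: 12.68
tcp_pos: [0.5376, 0.2044, 0.1262]
eef_rot: [-0.0, 0.15, 0.989, -0.0]
force: [-0.3, 0.1, -1.9]
width: 0.637
gripper_force: 25.0
```

```bash
python3 go.py '[.5376,.2026,.1245]'
```

```text
12.675 [0.5376 0.2044 0.1262] tool delta [-0.0005 -0.0017  0.0017] F [-0.27  0.08 -1.86] x_t [-0.955  0.296  0.   ] z_t [-0. -0. -1.] w 0.637
```

Request:
{"api": "drive_effector", "payload": {
  "deltas": {"steps":[[0, -0.15, 0.1, 0, 0, 0, 0.4], [0, 0, 0.05, 0, 0, 0, 0.4], [0, 0, 0, 0, 0, 0, 0.4]]}
}}

```text
time: 13.05
tcp_pos: [0.5372, 0.2029, 0.1247]
eef_rot: [-0.0, 0.15, 0.989, -0.0]
force: [0.5, -0.5, -1.5]
width: 0.633
gripper_force: 25.0
```

Request:
{"api": "drive_effector", "payload": {
  "deltas": {"steps":[[0, 0, 0.05, 0, 0, 0, 0.4], [0, 0, 0, 0, 0, 0, 0.4]]}
}}

```text
time: 13.3
tcp_pos: [0.5373, 0.2029, 0.1246]
eef_rot: [0.0, 0.15, 0.989, -0.0]
force: [-1.5, -0.8, 1.4]
width: 0.639
gripper_force: 25.0
```

The force has reversed sign, so the drum is touching. I'll release, retreat and check.

Request:
{"api": "drive_effector", "payload": {
  "deltas": {"steps":[[0, 0, 0, 0, 0, 0, 1], [0, 0, 0, 0, 0, 0, 1], [0, 0, 0, 0, 0, 0, 1], [0, 0, 0, 0, 0, 0, 1]]}
}}

```text
time: 13.8
tcp_pos: [0.5373, 0.2029, 0.1242]
eef_rot: [0.0, 0.15, 0.989, 0.0]
force: [0.3, -0.0, -0.3]
width: 0.962
gripper_force: 0.0
```

Request:
{"api": "drive_effector", "payload": {
  "deltas": {"steps":[[0, 0, -2, 0, 0, 0, 1], [0, 0, -5, 0, 0, 0, 1], [0, 0, -5, 0, 0, 0, 1], [0, -6, 0, 0, 0, 0, 1], [0, -6, 0, 0, 0, 0, 1]]}
}}

```text
time: 14.42
tcp_pos: [0.502, 0.0876, 0.247]
eef_rot: [0.002, 0.149, 0.989, 0.0]
force: [1.3, -0.7, 0.3]
width: 1.0
gripper_force: 0.0
```

Request:
{"api": "drive_effector", "payload": {
  "deltas": {"steps":[[0, -5, 0, 0, 0, 0, 1], [0, -3, 0, 0, 0, 0, 1], [0, 0, 0, 0, 0, 0, 1]]}
}}

```text
time: 14.8
tcp_pos: [0.478, 0.0103, 0.2458]
eef_rot: [0.001, 0.151, 0.988, -0.0]
force: [1.0, -0.0, 0.3]
width: 0.998
gripper_force: 0.0
```

Run:
```python
from h import *
f={n:r.grab_frame(n) for n in("top","side")}
p={n:pale(f[n]) for n in f}
for a in p['top']:
    for b in p['side']:
        x,e=tri(a[0],b[0])
        if e<2: print(x.round(4),e.round(2),a[1],b[1])
v=[cv2.resize(f["top"][150:270,160:280],(400,400)),cv2.resize(f["side"][220:340,250:370],(400,400))]
cv2.imwrite("pics/e.png",np.hstack(v)[:,:,::-1])
```

```text
[0.5376 0.2033 0.0831] 0.26 [201 196  27  26 534] [292 258  28  23 519]
```

View pics/e.png

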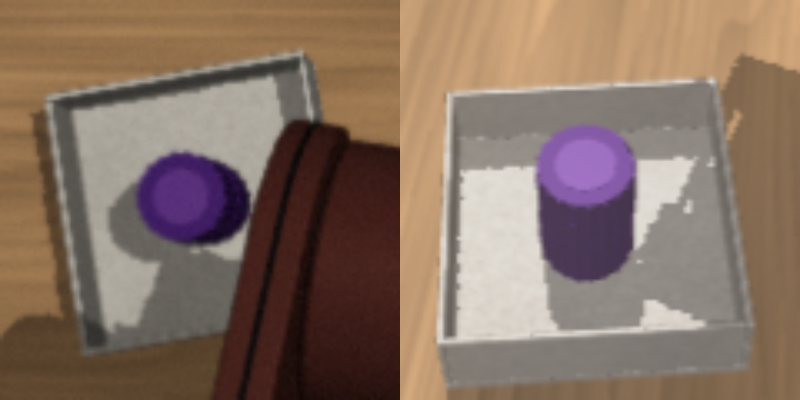

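The two drums form one straight column, with the top at (0.538, 0.203, 0.083), within about 1 mm of the heavy drum's position. The third drum hasn't been touched, and the arm is clear.

```bash
python3 -c "
from cell import r
print(r.finish_job())"
```

```text
the job is handed in; nothing more can be done
None
```

The job is handed in (no verdict came back): the heavy drum (about 5.6 N) stands in the carton with a hollow one on top, centred within about 1 mm, and the third drum was left untouched on the bench, unweighed because the first one hefted was the heavy one.

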